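Set and clamp the model stop

TASK

On the fixture that has the scribed line, slide the slotted steel stop with the broad upright plate along its slots until the upright plate stands on the scribed line. Then turn its clamp lever clockwise until it is fully tight, lying parallel to the slots, with the stop still on the line. Do not shift the stop of the neighbouring fixture, the one with two round pins.

Things in the scene. Friction and masses are not known exactly. Their poses are not given: they have to be found in the camera images.
- plate_mid (a point): Centre of the stop's upright bright steel plate (10 mm thick along x, 76 wide, 12 to 79 mm above the counter), 55 mm up. x: level, along the slots from bolts to plate, the way to slide; z up. It ends a slotted foot 76 x 6 mm on a fixed dark 250 x 140 x 12 mm base. Slides only along x, 3 N friction, 80 mm in all, stays put. Bolts at least 50 mm behind (-x), 44 mm high. Pinch it from above.
- mark_line (a point): Middle of the scribed line on the base plate: white, 4 mm wide, 138 mm long, a triangle at each end, lying across the slots 12 mm above the counter. x as for the stop (along the slots), y along the line. The stop is set when the middle of the upright plate's thickness is over the line; then only the line's ends show beside the foot.
- plate_knob (a point): Upright round knob at the free end of this fixture's black clamp lever: 18 mm diameter, top 75 mm above the counter, lever bar below it 30 to 39 mm; point on the knob's axis, 57 mm up. y: level, from knob to the lever's vertical pivot bolt, 65 mm away. Loose: within 20 deg of square to the slots. Tight stop: parallel to them, pointing away from the upright plate. 3 N at the knob; stays put.
- pin_mid (a point): Stop of the neighbouring fixture, to be left where it is: same base, slotted foot and lever, but two round steel pins (14 mm diameter, 48 mm apart) in place of the upright plate, and no scribed line. Point midway between the pins, 55 mm above the counter; axes as for the other stop.

How it is judged:
By the outcome, as a careful person would: the job done as asked, in the order asked, and still so for the second after the job is handed in, with the robot touching nothing.
It also fails if it takes over 51 s, if anything falls off the work surface, if the arm or the gripper's body presses on something with over 40 N, if the wrist force passes 120 N, or if a joint passes its speed limit or range.

ROBOT

A 6-joint arm with a two-finger parallel gripper is mounted at the origin on the work surface. World frame = base frame: x ahead of the robot, y to its left, z up, the work surface at z = 0. Lengths are in m, angles in rad, forces in N, time in s.
With the tool pointing down it reaches from about 0.3 to 0.875 m from the base axis. Payload 6.4 kg.
Tool frame: the origin (TCP) lies between the finger pads; the fingertips stand 19 mm ahead of it and the grasp point (between the pads) is the TCP; z points along the fingers, y is the direction in which the jaws open and shut (so a half turn about z gives the same grasp; the last joint's range is limited). The gripper opens to 85 mm and grips with 20 to 120 N. Pads are 22 mm wide; open, the fingers measure 114 mm over their backs; the gripper's body (76 mm by 85 mm) begins 54 mm behind the grasp point. The pads swing forward as they close: fully open they stand 13 mm farther back than shut.
Start: joints at [0.982, 0.181, 1.607, -0, 1.354, -0.206], TCP at [0.215, 0.533, 0.25] pointing down, gripper open.
Joint ranges: [-2.99, 2.99], [-0.89, 2.07], [0.3, 2.58], [-1.14, 4.28], [0, 2.63], [-3.12, 3.12]. Speed limits (rad/s): [2.57, 2.57, 3.01, 3.14, 3.14, 3.14].

INTERFACE

Orientations are given as a unit quaternion [w, x, y, z].
In Python, from bench import * gives the robot as it stands.
- The arm moves only by the tool apply_moves, never from a script. Its argument "moves" is a list that holds one entry, the list of rows, each a list of 7 numbers: the shift along the tool's x, y, z in cm, then the turn, a rotation vector about the tool's x, y, z in rad, then the opening, from 0 (shut) to 1 (fully open). A call has 1 to 8 rows; each row is the pose to reach, as a shift and turn from the pose commanded when the call began, along the tool's axes at that moment; what a row does not reach only later rows make up. A row lasts 1/10 s, in which the tool goes at most 50 mm and 8.59 degrees, less where a joint would pass 70% of its speed; a pose out of reach is approached as far as the arm can. A call with a gripper value outside its range is refused whole. The fingers move at their own pace and stop on an object; the grip force is fixed at half the most. Time passes only in rows, so rows that repeat a pose let the fingers close. It gives the time, the measured TCP pose, the force and the opening at its end, in the units of the state.
- get_obs(): the state, without advancing time (a new reading comes with each control period).
- camera(name): name is "scene" or "top" or "wrist"; returns the picture (400x640x3 uint8, red, green, blue); there is no depth.
- get_calibration(name): a dict with "vertical_fov" (degrees; the focal length in pixels is half the picture's height over the tangent of half this angle, whatever the lens; pixels are square), "cx", "cy" (the principal point, pixels), "k1" (the pictures are not rectified: a ray, as slopes to the right and down, at radius r is drawn at 1 + k1 r^2 times it, then the intrinsics apply), "R" (3x3) and "t" (3): a world point X has camera coordinates R X + t. Camera axes: x right, y down, z forward; pixel columns grow to the right and rows downward; lengths in m; the calibration is good to about 2 mm. A picture is of the moment at which its call begins: read the wrist's pose just before it. get_calibration takes no time and is no camera call; for the wrist camera it gives the pose at the moment of the call.
- hand_in(): hands the job in, once; it reports no verdict.
The state is a dict: "time_s": time; "q": joint angles; "dq": joint speeds; "joint_efforts": joint torques, N m; "eef_pos": TCP position; "eef_rot": TCP orientation; "wrist_force": force on the tool from outside, world axes, zero at the start; "torque": the same for the moment, N m; "opening": opening from 0.0 (shut) to 1.0 (fully open).
Only numpy, scipy, OpenCV 4.12 (cv2) and the standard library are available. Lean on these libraries where they do the work, as an engineer would, in place of code of your own. Each camera call takes 0.05 s, during which the arm holds its last target. There are 200 camera calls.

## Working session

There is one attempt and no reset: what is moved stays moved. The work goes in short steps, Python scripts to look and compute and a tool call to move; the robot and the scene stay as the last step left them, time stands still between calls to the robot, and variables do not carry over. Pictures are saved under pics/ and viewed, about 8 in all and at most 12, crops included, and the job is handed in when it is done.

Besides the shell and the picture viewer there is one more tool, called after "Request:" by a JSON object that holds its "api" and its "payload", one argument or row to a line. apply_moves: Moves the arm, as the interface text tells. Its arguments: {"type":"object","properties":{"moves":{"type":"array","items":{"type":"array","items":{"type":"array","items":{"type":"number"}}}}},"required":["moves"]}

```bash
mkdir -p pics; cat > h.py <<'E'
from bench import *
import numpy as np, cv2
from scipy.spatial.transform import Rotation as Ro
def snap(n,f):
    im=camera(n); cv2.imwrite('pics/'+f,im[:,:,::-1]); return im
def K(n):
    c=get_calibration(n); f=200/np.tan(np.radians(c['vertical_fov'])/2)
    return c,np.array([[f,0,c['cx']],[0,f,c['cy']],[0,0,1.]]),np.array(c['R']),np.array(c['t'])
def onz(n,uv,z,cal=None):
    c,k,R,t=cal or K(n)
    p=(np.array(uv,float)-k[:2,2])/k[0,0]
    s=p.copy()
    for _ in range(20): s=p/(1+c['k1']*(s@s))
    d=R.T@np.array([s[0],s[1],1]); o=-R.T@t
    return o+d*(z-o[2])/d[2]
def pix(n,X,cal=None):
    c,k,R,t=cal or K(n)
    v=R@np.array(X)+t; s=v[:2]/v[2]; return k[0,0]*s*(1+c['k1']*(s@s))+k[:2,2]
def totool(v):
    o=get_obs(); q=o['eef_rot']; return Ro.from_quat([q[1],q[2],q[3],q[0]]).inv().apply(v)
E
python3 - <<'E'
from h import *
snap('top','top1.png'); snap('scene','scene1.png')
o=get_obs();print(o)
for n in('top','scene','wrist'):
    c=get_calibration(n);print(n,c['vertical_fov'],c['k1'],-np.array(c['R']).T@c['t'],np.round(c['R'],2).tolist())
E
```

```text
{'time_s': 0.1, 'q': array([ 9.81660133e-01,  1.81464021e-01,  1.60787275e+00,  3.78908606e-05,
        1.35381658e+00, -2.06252734e-01]), 'dq': array([-7.14871560e-05, -1.00848591e-03, -2.15986665e-03,  1.14337872e-03,
       -2.73053649e-04, -1.58418148e-03]), 'joint_efforts': array([ 2.43608474e-04, -4.45882487e+01, -3.52231908e+01, -4.17461260e-04,
        4.24795770e-03,  8.12867853e-06]), 'eef_pos': array([0.21450944, 0.5330018 , 0.2494928 ]), 'eef_rot': array([-3.19278321e-04,  1.90278443e-01,  9.81729853e-01, -7.12282742e-04]), 'wrist_force': array([ 0.36590986, -0.77298236, -0.74314208]), 'torque': array([-0.03429402,  0.02381992,  0.02292331]), 'opening': 1.000576456458866}
top 50.023403275675726 -0.024012912118914775 [ 0.46738187 -0.03094932  0.90850955] [[-0.02, -1.0, 0.01], [-0.99, 0.02, -0.11], [0.11, -0.01, -0.99]]
scene 43.11982226703499 -0.01489678758685513 [0.88803119 0.51681742 0.84560983] [[-0.86, 0.52, -0.01], [0.4, 0.65, -0.65], [-0.33, -0.56, -0.76]]
wrist 61.108449074612835 -0.05593728469210455 [0.13870725 0.56425017 0.37246002] [[0.37, 0.93, -0.0], [0.88, -0.35, 0.32], [0.29, -0.12, -0.95]]
```

View pics/top1.png

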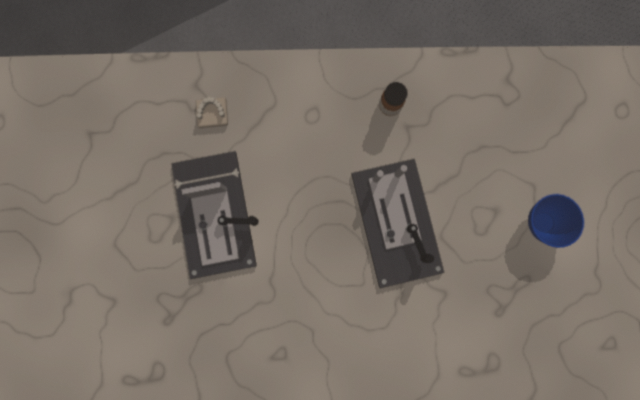

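View pics/scene1.png

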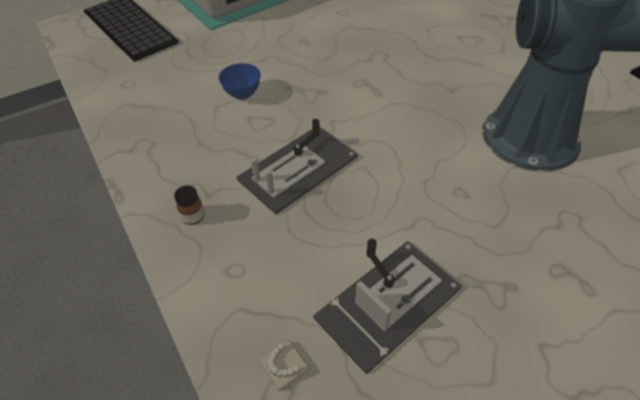

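Top view: the plate fixture is on the left, with line ends at about (178,183) and (237,174), the upright plate just below at (182–222,187), and the knob at (254,221) with its pivot at (222,220). The pin fixture is on the right. The scene view agrees.

```bash
python3 - <<'E'
from h import *
for nm,uv,z in[('L1',(178,183),.012),('L2',(237,174),.012),('plA',(182,190),.079),('plB',(221,184),.079),('knob',(254,221),.075),('piv',(222,220),.04),('pin1',(380,174),.079),('pin2',(404,168),.079),
 ('c1',(172,163),.012),('c2',(236,153),.012),('c3',(255,266),.012),('c4',(190,280),.012)]:
    print(nm,np.round(onz('top',uv,z),4))
o=get_obs();print(totool([1,0,0]),totool([0,1,0]))
E
```

```text
L1 [0.6229 0.2593 0.012 ]
L2 [0.6395 0.1344 0.012 ]
plA [0.5972 0.2296 0.079 ]
plB [0.6075 0.1533 0.079 ]
knob [0.5338 0.0897 0.075 ]
piv [0.54   0.1597 0.04  ]
pin1 [ 0.6208 -0.1588  0.079 ]
pin2 [ 0.6318 -0.2067  0.079 ]
c1 [0.6663 0.2728 0.012 ]
c2 [0.685  0.1365 0.012 ]
c3 [0.4453 0.0974 0.012 ]
c4 [0.4195 0.2319 0.012 ]
[-9.27588024e-01  3.73603601e-01 -8.97954221e-04] [ 0.37360451  0.92758721 -0.00127703]
```

Request:
{"api": "apply_moves", "payload": {
  "moves": [
    [[-6,-2,0.6,0,0,0.13,1],[-12,-4.3,1.2,0,0,0.26,1],[-18,-6.5,1.8,0,0,0.39,1],[-24,-8.5,2.4,0,0,0.52,1],[-30,-10.5,3,0,0,0.65,0.6],[-36,-13,3.6,0,0,0.78,0.6],[-42,-15,4.3,0,0,0.91,0.6],[-48.7,-17.2,5,0,0,1.03,0.6]]
  ]
}}

```text
time_s: 0.9
eef_pos: [0.5139, 0.2679, 0.2116]
eef_rot: [-0.0, 0.651, 0.759, -0.0]
wrist_force: [0.6, 0.9, 0.3]
opening: 0.6
```

```bash
python3 - <<'E'
from h import *
o=get_obs();print(o['time_s'],o['eef_pos'],totool([np.cos(.155),np.sin(.155),0]),totool([.602-o['eef_pos'][0],.191-o['eef_pos'][1],.2-o['eef_pos'][2]]))
E
```

```text
0.9 [0.51393901 0.26786544 0.2116414 ] [ 2.40797221e-03  9.99996941e-01 -5.65191762e-04] [-0.08935822  0.07536073  0.01159416]
```

Request:
{"api": "apply_moves", "payload": {
  "moves": [
    [[-4.5,3.7,0.6,0,0,0,0.5],[-9,7.5,1.2,0,0,0,0.5],[-9,7.5,1.2,0,0,0,0.5],[-9,7.5,1.2,0,0,0,0.5],[-9,7.5,1.2,0,0,0,0.5],[-9,7.5,1.2,0,0,0,0.5]]
  ]
}}

```text
time_s: 1.5
eef_pos: [0.5999, 0.1939, 0.2001]
eef_rot: [-0.0, 0.648, 0.761, -0.0]
wrist_force: [-1.0, -0.4, -0.3]
opening: 0.498
```

```bash
python3 - <<'E'
from h import *
o=get_obs();print(o['time_s'],o['eef_pos'],np.abs(o['dq']).max())
snap('wrist','w1.png')
E
```

```text
1.5 [0.59994816 0.1939079  0.20013396] 0.0074705052645620005
```

View pics/w1.png

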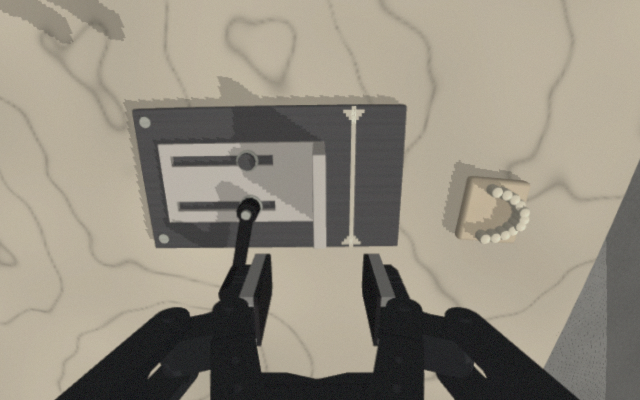

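Wrist view: the line runs from about (353,108) to (350,244). The plate's top face covers columns 313–326 and rows 141–247, and the lever pivot is at (248,208).

```bash
python3 - <<'E'
from h import *
cal=K('wrist')
o=get_obs()
P={}
for nm,uv,z in[('L1',(353.5,114),.012),('L2',(350,240),.012),('tA',(319.5,141),.079),('tB',(320,247),.079),('piv',(248,208),.046),
 ('c1',(406,104),.012),('c4',(134,109),.012),('c3',(156,248),.012),('c2',(398,246),.012)]:
    P[nm]=onz('wrist',uv,z,cal);print(nm,np.round(P[nm],4))
a=lambda v:np.degrees(np.arctan2(v[1],v[0]))
print(a(P['L1']-P['L2'])-90,a(P['tA']-P['tB'])-90,a(P['c1']-P['c4']),a(P['c2']-P['c3']))
m=(P['tA']+P['tB'])/2; l=(P['L1']+P['L2'])/2
d=totool(m-o['eef_pos']);print('plate in tool',d,'gap',totool(l-m)); print(a([*(-totool([0,1,0]))]), totool([1,0,0]))
E
```

```text
L1 [0.6223 0.259  0.012 ]
L2 [0.6425 0.1371 0.012 ]
tA [0.5941 0.2399 0.079 ]
tB [0.6081 0.157  0.079 ]
piv [0.543 0.168 0.046]
c1 [0.6668 0.2753 0.012 ]
c4 [0.4253 0.2331 0.012 ]
c3 [0.4473 0.0958 0.012 ]
c2 [0.6921 0.1382 0.012 ]
9.429437810700406 9.564091990072384 9.913926482784927 9.828304912714447
plate in tool [0.00417389 0.00177003 0.12132633] gap [-0.00539891  0.03085595  0.06698991]
-170.83018479978327 [-1.59361028e-01  9.87220320e-01 -3.18984118e-04]
```

Request:
{"api": "apply_moves", "payload": {
  "moves": [
    [[0.2,0.2,3,0,0,-0.009,0.5],[0.2,0.2,6,0,0,-0.009,0.5],[0.2,0.2,9,0,0,-0.009,0.5],[0.2,0.2,11,0,0,-0.009,0.5],[0.2,0.2,12.5,0,0,-0.009,0.5],[0.2,0.2,13.5,0,0,-0.009,0.5],[0.2,0.2,14,0,0,-0.009,0.5],[0.2,0.2,14,0,0,-0.009,0.5]]
  ]
}}

```text
time_s: 2.35
eef_pos: [0.6028, 0.1951, 0.0602]
eef_rot: [-0.0, 0.646, 0.764, 0.0]
wrist_force: [0.3, -0.1, -0.5]
opening: 0.499
```

Request:
{"api": "apply_moves", "payload": {
  "moves": [
    [[0,0,0,0,0,0,0.3],[0,0,0,0,0,0,0.1],[0,0,0,0,0,0,0],[0,0,0,0,0,0,0],[0,0,0,0,0,0,0],[0,0,0,0,0,0,0]]
  ]
}}

```text
time_s: 2.95
eef_pos: [0.6034, 0.1948, 0.0613]
eef_rot: [0.0, 0.646, 0.764, 0.0]
wrist_force: [-1.2, 0.8, 6.2]
opening: 0.109
```

```bash
python3 - <<'E'
from h import *
o=get_obs();print(o['time_s'],o['eef_pos'],o['wrist_force'],o['opening'],totool([.6323-o['eef_pos'][0],.198-o['eef_pos'][1],0]))
snap('wrist','w2.png')
E
```

```text
2.95 [0.6034122  0.19481741 0.0613256 ] [-1.20972235  0.75617998  6.174486  ] 0.10933639863938657 [-1.67180973e-03  2.90144345e-02  3.87808037e-05]
```

View pics/w2.png

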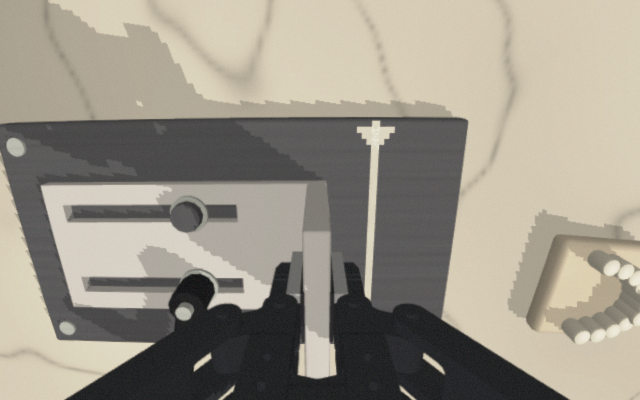

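The plate is held between the pads. The line runs from (375.5,135) to (369,297). I'll measure its distance from the TCP along tool y.

```bash
python3 - <<'E'
from h import *
cal=K('wrist');o=get_obs()
for uv,z in[((375.5,135),.012),((372.5,210),.012),((369,297),.012),((303.5,232),.079),((331,232),.079),((303,300),.079),((329,300),.079),((327,181),.018),((306,181),.018)]:
    print(uv,np.round(totool(onz('wrist',uv,z,cal)-o['eef_pos'])*1000,1))
E
```

```text
(375.5, 135) [59.9 29.3 49.4]
(372.5, 210) [19.6 29.8 49.4]
(369, 297) [-35.6  30.7  49.4]
(303.5, 232) [ 36.   -4.8 -17.7]
(331, 232) [ 36.    4.5 -17.7]
(303, 300) [  9.   -5.4 -17.7]
(329, 300) [  9.    4.1 -17.7]
(327, 181) [37.4  4.8 43.3]
(306, 181) [37.5 -5.9 43.3]
```

Request:
{"api": "apply_moves", "payload": {
  "moves": [
    [[0,0.5,0,0,0,0,0],[0.01,1,0,0,0,0,0],[0.02,1.5,0,0,0,0,0],[0.02,2,0,0,0,0,0],[0.03,2.5,0,0,0,0,0],[0.04,3.03,0,0,0,0,0],[0.04,3.03,0,0,0,0,0],[0.04,3.03,0,0,0,0,0]]
  ]
}}

```text
time_s: 3.8
eef_pos: [0.6339, 0.2001, 0.0613]
eef_rot: [0.001, 0.646, 0.764, 0.001]
wrist_force: [2.1, 0.1, 5.1]
opening: 0.109
```

```bash
python3 - <<'E'
from h import *
o=get_obs();print(o['time_s'],o['eef_pos'],o['wrist_force'],o['opening'])
snap('wrist','w3.png')
E
```

```text
3.8 [0.63387741 0.20012942 0.06132651] [2.10878863 0.08357562 5.14682436] 0.10890839614563767
```

View pics/w3.png

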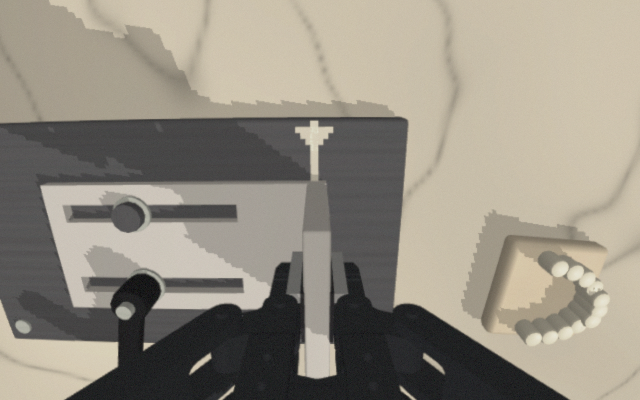

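```bash
python3 - <<'E'
from h import *
import cv2
im=cv2.imread('pics/w3.png'); cv2.imwrite('pics/w3c.png',cv2.resize(im[115:245,270:370],None,fx=5,fy=4.6,interpolation=cv2.INTER_NEAREST))
g=cv2.cvtColor(im,cv2.COLOR_BGR2GRAY).astype(float)
cal=K('wrist');o=get_obs()
for v in(150,160,170,177):
    r=g[v,295:335]-75; r=np.clip(r,0,None); r[r<30]=0; u=295+(r*np.arange(40)).sum()/r.sum()
    print(v,u,np.round(totool(onz('wrist',(u,v),.012,cal)-o['eef_pos'])*1000,2))
for v in(186,195,205,215,225,250): print(v,g[v,296:338:1].astype(int))
E
```

```text
150 313.8922651933702 [52.28 -1.87 49.32]
160 313.9030662710188 [47.09 -1.88 49.32]
170 314.0369989722508 [41.81 -1.82 49.32]
177 314.119940029985 [38.05 -1.79 49.32]
186 [158 161 159 158 160 160 159 159 159 159 143 121 117 115 117 116 117 118
 117 118 117 118 117 115 117 116 117 115 115 117 108  96  84  85  86  88
  87  88  84  86  87  86]
195 [162 160 161 160 161 160 161 160 159 146 123 119 117 117 116 120 117 117
 117 118 118 117 115 115 117 116 116 118 116 117 116 103  92  83  86  82
  85  83  82  83  84  83]
205 [161 160 157 160 159 159 159 157 146 124 116 116 118 116 116 117 117 117
 117 119 116 117 120 119 114 118 114 116 114 116 116 117 103  89  83  83
  85  84  84  86  87  88]
215 [161 160 160 157 161 160 159 149 123 113 114 118 117 116 117 116 117 119
 118 116 117 118 118 118 116 117 116 119 117 116 117 120 116 108  95  90
  90  90  85  85  86  85]
225 [159 158 160 158 159 157 146 124 115 115 117 115 115 117 115 117 117 115
 115 117 116 114 118 116 114 117 116 117 117 117 117 117 114 110  94  86
  84  86  86  85  86  84]
250 [158 157 157 155 158 156 139 146 155 158 162 160 159 159 160 159 159 160
 159 158 160 160 159 157 160 159 159 160 158 159 159 156 155 145 129 101
  86  91  85  88  85  87]
```

View pics/w3c.png

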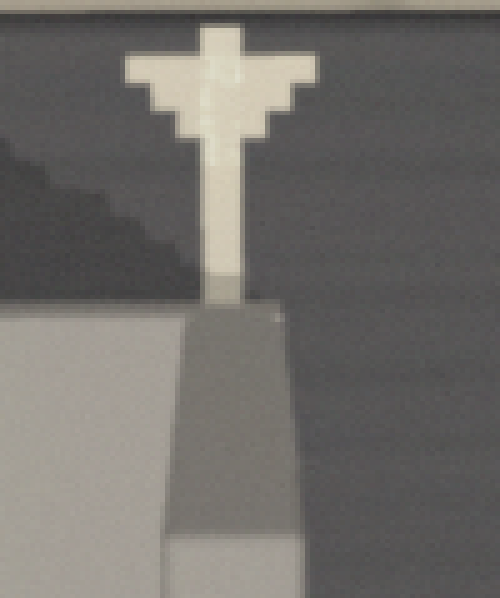

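The line centre is at column ~314.3, while the plate's base centre is at ~316.8, so the stop is about 1.3 mm too far. I'll move it back.

Request:
{"api": "apply_moves", "payload": {
  "moves": [
    [[0,-0.07,0,0,0,0,0],[0,-0.13,0,0,0,0,0],[0,-0.13,0,0,0,0,0],[0,-0.13,0,0,0,0,0]]
  ]
}}

```text
time_s: 4.25
eef_pos: [0.6327, 0.1999, 0.0614]
eef_rot: [0.001, 0.646, 0.764, 0.001]
wrist_force: [3.5, -1.2, 5.5]
opening: 0.108
```

```bash
cat > chk.py <<'E'
from h import *
im=snap('wrist','w4.png'); g=cv2.cvtColor(im,cv2.COLOR_RGB2GRAY).astype(float)
o=get_obs();print(o['time_s'],o['eef_pos'],o['wrist_force'])
for v in(160,170):
    r=np.clip(g[v,295:335]-75,0,None); r[r<30]=0; print(v,295+(r*np.arange(40)).sum()/r.sum())
for v in(186,205,225):
    d=np.diff(g[v,296:338]); k=np.arange(41)+296.5
    L=np.clip(-d[:18],0,None);L[L<5]=0; R=np.clip(-d[22:],0,None);R[R<5]=0
    l=(L*k[:18]).sum()/L.sum(); r=(R*k[22:]).sum()/R.sum(); print(v,l,r,(l+r)/2)
E
python3 chk.py
```

```text
4.3 [0.63265565 0.19992054 0.06135531] [ 3.06252659 -0.8751801   6.23268484]
160 316.36557059961314
170 316.38001958863856
186 305.9634146341463 326.29411764705884 316.1287661406026
205 304.425 328.4032258064516 316.4141129032258
225 302.4767441860465 328.0263157894737 315.25152998776014
```

Request:
{"api": "apply_moves", "payload": {
  "moves": [
    [[0,0,0,0,0,0,0.25],[0,0,0,0,0,0,0.4],[0,0,0,0,0,0,0.4],[0,0,-1,0,0,0,0.4],[0,0,-4,0,0,0,0.5],[0,0,-8,0,0,0,0.5],[0,-3,-12,0,0,0,0.5],[0,-6,-14,0,0,0,0.5]]
  ]
}}

```text
time_s: 5.1
eef_pos: [0.5736, 0.1901, 0.2048]
eef_rot: [0.002, 0.646, 0.764, 0.002]
wrist_force: [0.3, -0.7, 0.8]
opening: 0.502
```

Request:
{"api": "apply_moves", "payload": {
  "moves": [
    [[-4,-2,0,0,0,0,0.5],[-8,-2,0,0,0,0,0.5],[-8,-2,0,0,0,0,0.5],[-8,-2,0,0,0,0,0.5]]
  ]
}}

```text
time_s: 5.5
eef_pos: [0.566, 0.1071, 0.2009]
eef_rot: [0.0, 0.646, 0.763, 0.0]
wrist_force: [-0.5, 0.9, -0.4]
opening: 0.501
```

```bash
python3 - <<'E'
from h import *
o=get_obs();print(o['time_s'],o['eef_pos'],o['q'],np.abs(o['dq']).max())
snap('wrist','w5.png'); print(totool([1,0,0]))
E
```

```text
5.5 [0.56599232 0.10711577 0.20089091] [-1.90974917e-02  2.30575173e-01  1.65202217e+00  3.66588273e-04
  1.25821034e+00 -1.84050089e-01] 0.03107954180752003
[-1.65458336e-01  9.86216701e-01  3.98192385e-04]
```

View pics/w5.png

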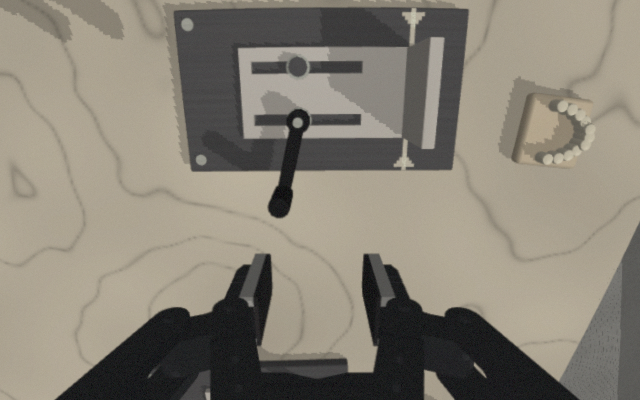

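Wrist view: the plate stands on the line, with line ends visible at (412,30) and (404,155). The lever runs from its pivot at (297,121) to the knob near (280,205).

```bash
python3 - <<'E'
from h import *
cal=K('wrist');o=get_obs();p=o['eef_pos']
T=lambda uv,z:np.round(totool(onz('wrist',uv,z,cal)-p)*1000,1)
im=cv2.imread('pics/w5.png')
cv2.imwrite('pics/w5c.png',np.hstack([cv2.resize(im[110:220,250:320],None,fx=5,fy=5),cv2.resize(im[5:175,395:450],None,fx=6.5,fy=3.24)]))
print('line',T((413,20),.012),T((404,160),.012))
print('foot',T((413,47),.018),T((405,140),.018)); print('top',T((437,38),.079),T((427.5,149),.079))
print('piv',T((297.5,121),.044)); 
for z in(.075,.04):print('knob',z,T((279,207),z))
print('shift of vertical knob px',pix('wrist',onz('wrist',(279,207),.075,cal),cal),pix('wrist',onz('wrist',(279,207),.075,cal)-[0,0,.036],cal))
E
```

```text
Traceback (most recent call last):
ValueError: all the input array dimensions except for the concatenation axis must match exactly, but along dimension 0, the array at index 0 has size 550 and the array at index 1 has size 551
```

```bash
python3 - <<'E'
from h import *
cal=K('wrist');o=get_obs();p=o['eef_pos']
T=lambda uv,z:np.round(totool(onz('wrist',uv,z,cal)-p)*1000,1)
im=cv2.imread('pics/w5.png')
cv2.imwrite('pics/w5c.png',np.hstack([cv2.resize(im[110:220,250:320],(350,580)),cv2.resize(im[5:175,395:450],(400,580))]))
print('line',T((413,20),.012),T((404,160),.012))
print('foot',T((413,47),.018),T((405,140),.018)); print('top',T((437,38),.079),T((427.5,149),.079))
print('piv',T((297.5,121),.044)); 
for z in(.075,.04):print('knob',z,T((279,207),z))
print('shift of vertical knob px',pix('wrist',onz('wrist',(279,207),.075,cal),cal),pix('wrist',onz('wrist',(279,207),.075,cal)-[0,0,.036],cal))
E
```

```text
line [138.2  80.1 188.7] [ 18.7  81.  188.7]
foot [116.3  80.1 182.7] [ 38.3  79.  182.7]
top [115.3  79.8 121.7] [ 40.6  80.2 121.7]
piv [ 57.2 -16.1 156.6]
knob 0.075 [ -5.6 -29.9 125.6]
knob 0.04 [-18.  -34.1 160.6]
shift of vertical knob px [279. 207.] [283.35554532 193.38290806]
```

View pics/w5c.png

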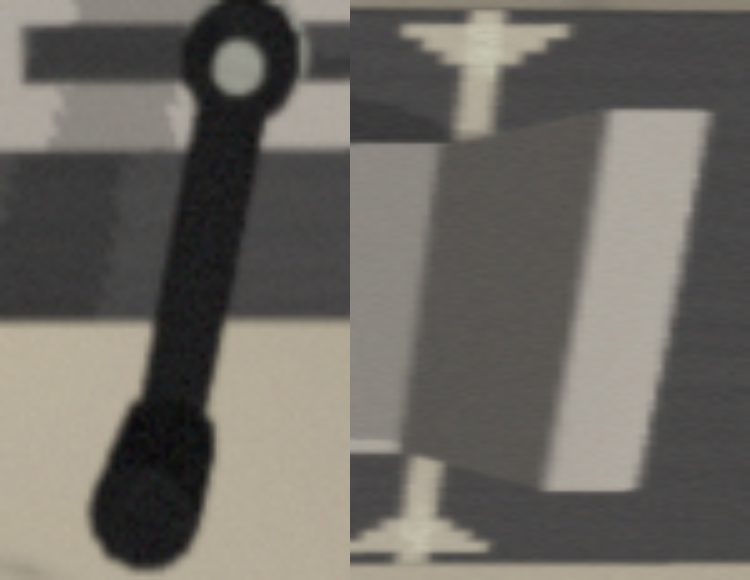

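The plate is on the line within about 0.5 mm. The knob is at tool (-6.3,-30) mm and the pivot at (57.2,-16.1), a radius of 65 mm. That leaves about 78° to turn. I'll descend on the knob with the jaws tangential to the lever.

Request:
{"api": "apply_moves", "payload": {
  "moves": [
    [[-0.6,-3,2,0,0,0.11,0.5],[-0.6,-3,5,0,0,0.21,0.5],[-0.6,-3,8,0,0,0.21,0.5],[-0.6,-3,10.5,0,0,0.21,0.5],[-0.6,-3,12.5,0,0,0.21,0.5],[-0.6,-3,13.5,0,0,0.21,0.5],[-0.6,-3,13.9,0,0,0.21,0.5],[-0.6,-3,13.9,0,0,0.21,0.5]]
  ]
}}

```text
time_s: 6.35
eef_pos: [0.5373, 0.0974, 0.0612]
eef_rot: [-0.0, 0.722, 0.692, -0.0]
wrist_force: [0.6, -0.2, -0.3]
opening: 0.5
```

Request:
{"api": "apply_moves", "payload": {
  "moves": [
    [[0,0,0,0,0,0,0.3],[0,0,0,0,0,0,0.15],[0,0,0,0,0,0,0.1],[0,0,0,0,0,0,0.1],[0,0,0,0,0,0,0.1],[0,0,0,0,0,0,0.1]]
  ]
}}

```text
time_s: 6.95
eef_pos: [0.5381, 0.0969, 0.0624]
eef_rot: [0.001, 0.722, 0.692, 0.001]
wrist_force: [-0.9, 0.6, 6.5]
opening: 0.187
```

```bash
python3 - <<'E'
from h import *
o=get_obs();print(o['time_s'],o['eef_pos'],o['wrist_force'],o['opening'],o['q'][5])
for a in np.arange(0,95,7.5):
    r=np.radians(a); print(a,round(r,3),np.round([6.5-6.5*np.cos(r),-6.5*np.sin(r)],2))
E
```

```text
6.95 [0.53807085 0.09694913 0.06241048] [-0.90975942  0.60169275  6.53597262] 0.1872807115780076 0.0038747415130196403
0.0 0.0 [ 0. -0.]
7.5 0.131 [ 0.06 -0.85]
15.0 0.262 [ 0.22 -1.68]
22.5 0.393 [ 0.49 -2.49]
30.0 0.524 [ 0.87 -3.25]
37.5 0.654 [ 1.34 -3.96]
45.0 0.785 [ 1.9 -4.6]
52.5 0.916 [ 2.54 -5.16]
60.0 1.047 [ 3.25 -5.63]
67.5 1.178 [ 4.01 -6.01]
75.0 1.309 [ 4.82 -6.28]
82.5 1.44 [ 5.65 -6.44]
90.0 1.571 [ 6.5 -6.5]
```

Request:
{"api": "apply_moves", "payload": {
  "moves": [
    [[0.06,-0.85,0,0,0,0.131,0.1],[0.22,-1.68,0,0,0,0.262,0.1],[0.49,-2.49,0,0,0,0.393,0.1],[0.87,-3.25,0,0,0,0.524,0.1],[1.34,-3.96,0,0,0,0.654,0.1],[1.9,-4.6,0,0,0,0.785,0.1],[2.54,-5.16,0,0,0,0.916,0.1],[2.54,-5.16,0,0,0,0.916,0.1]]
  ]
}}

```text
time_s: 7.75
eef_pos: [0.4892, 0.1252, 0.0625]
eef_rot: [0.001, 0.954, 0.299, 0.003]
wrist_force: [7.3, 1.3, -2.2]
opening: 0.194
```

```bash
python3 - <<'E'
from h import *
o=get_obs();print(o['time_s'],o['eef_pos'],o['wrist_force'],totool(o['wrist_force']),o['opening'])
# pivot from earlier wrist look
E
```

```text
7.75 [0.48916272 0.12520839 0.06252817] [ 7.30786373  1.29049307 -2.18019704] [6.72406026 3.10483782 2.22946173] 0.1935475515385223
```

Request:
{"api": "apply_moves", "payload": {
  "moves": [
    [[0.06,-0.85,0,0,0,0.131,0.1],[0.22,-1.68,0,0,0,0.262,0.1],[0.38,-2.2,0,0,0,0.349,0.1],[0.49,-2.49,0,0,0,0.393,0.1],[0.49,-2.49,0,0,0,0.393,0.1]]
  ]
}}

```text
time_s: 8.25
eef_pos: [0.4802, 0.1476, 0.0626]
eef_rot: [0.0, 0.994, 0.108, 0.004]
wrist_force: [9.7, -0.2, -4.8]
opening: 0.194
```

Request:
{"api": "apply_moves", "payload": {
  "moves": [
    [[0.01,-0.15,0,0,0,0.022,0.1],[0.02,-0.3,0,0,0,0.044,0.1],[0.02,-0.3,0,0,0,0.044,0.1]]
  ]
}}

```text
time_s: 8.55
eef_pos: [0.48, 0.1487, 0.0626]
eef_rot: [0.002, 0.996, 0.087, 0.004]
wrist_force: [10.0, -10.3, -4.1]
opening: 0.19
```

```bash
python3 - <<'E'
from h import *
o=get_obs();print(o['time_s'],o['eef_pos'],totool(o['wrist_force']),o['torque'],o['opening'])
E
```

```text
8.55 [0.47999158 0.14871079 0.06255126] [ 8.03360188 11.9071441   4.17368007] [-1.51392881 -1.4032011   0.17152411] 0.1901742784031373
```

Request:
{"api": "apply_moves", "payload": {
  "moves": [
    [[-0.05,-0.1,0,0,0,0,0.1],[-0.1,-0.15,0,0,0,0,0.1],[-0.1,-0.15,0,0,0,0,0.1]]
  ]
}}

```text
time_s: 8.85
eef_pos: [0.4799, 0.1488, 0.0626]
eef_rot: [0.003, 0.996, 0.088, 0.005]
wrist_force: [15.4, -15.5, -8.8]
opening: 0.187
```

Request:
{"api": "apply_moves", "payload": {
  "moves": [
    [[0,0.2,0,0,0,0,0.1],[0,0.3,0,0,0,0,0.1],[0,0.3,0,0,0,0,0.3],[0,0.3,0,0,0,0,0.45],[0,0.3,0,0,0,0,0.45],[0,0.3,-3,0,0,0,0.45],[0,0.3,-8,0,0,0,0.5],[0,0.3,-13,0,0,0,0.5]]
  ]
}}

```text
time_s: 9.65
eef_pos: [0.4739, 0.149, 0.1917]
eef_rot: [-0.0, 0.996, 0.087, -0.002]
wrist_force: [1.4, -0.3, 0.3]
opening: 0.504
```

Request:
{"api": "apply_moves", "payload": {
  "moves": [
    [[2,1,-3,0,0,0,0.5],[4,2,-6,0,0,0,0.5],[4,2,-8,0,0,0,0.5],[4,2,-8,0,0,0,0.5],[4,2,-8,0,0,0,0.5]]
  ]
}}

```text
time_s: 10.15
eef_pos: [0.5176, 0.1364, 0.2706]
eef_rot: [-0.0, 0.996, 0.087, -0.0]
wrist_force: [-0.8, -0.6, -0.6]
opening: 0.499
```

```bash
python3 - <<'E'
from h import *
o=get_obs();print(o['time_s'],o['eef_pos'],totool([1,0,0]))
snap('wrist','w6.png')
E
```

```text
10.15 [0.51760252 0.13642681 0.27063049] [ 9.84726309e-01  1.74108567e-01 -5.51021992e-04]
```

View pics/w6.png

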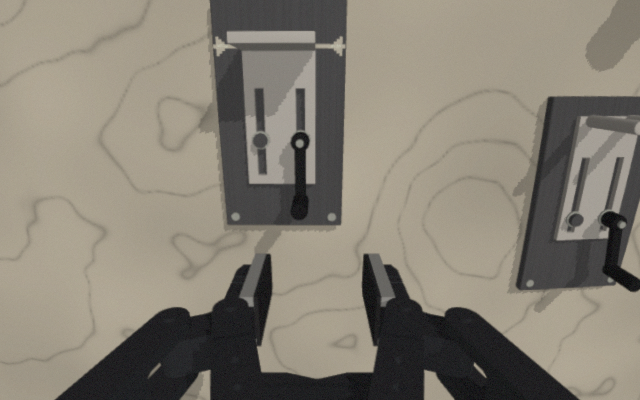

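```bash
python3 - <<'E'
from h import *
cal=K('wrist');p=get_obs()['eef_pos']
T=lambda uv,z:onz('wrist',uv,z,cal)
im=cv2.imread('pics/w6.png')
cv2.imwrite('pics/w6c.png',np.hstack([cv2.resize(im[20:70,205:355],(450,150),interpolation=cv2.INTER_CUBIC),np.zeros((150,5,3),np.uint8)]+[cv2.resize(im[130:225,280:320],(63,150))]))
s=np.vstack([cv2.resize(im[20:65,205:355],(750,225),interpolation=cv2.INTER_CUBIC),cv2.resize(im[130:222,200:350],(570,350)).repeat(1,1) if 0 else np.pad(cv2.resize(im[130:222,200:350],(570,350)),((0,0),(0,180),(0,0)))])
cv2.imwrite('pics/w6c.png',s)
k=T((300,209),.075);pv=T((300,143),.044);d=k-pv
a=lambda v:np.degrees(np.arctan2(v[1],v[0]))
print('lever',np.linalg.norm(d[:2]),a(-d),'slots',a(T((303.5,88),.018)-T((303.5,180),.018)),a(T((346,30),.012)-T((341,224),.012)),a(T((212,30),.012)-T((225,226),.012)))
E
```

```text
lever 0.06089969972276224 10.518458428929106 slots 9.339625052303871 9.856338311440076 8.934232494026901
```

View pics/w6c.png

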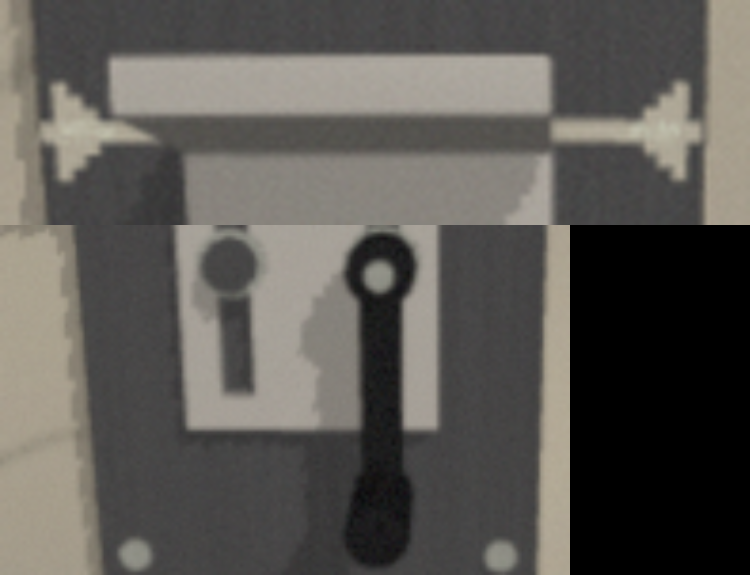

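```bash
python3 - <<'E'
from h import *
cal=K('wrist');p=get_obs()['eef_pos'];s=np.array([np.cos(.168),np.sin(.168),0])
T=lambda uv,z:round(1000*float(s@(onz('wrist',uv,z,cal)-p)),2)
print('line',T((223,46),.012),T((335,46),.012),'top',T((271,31.2),.079),T((271,43),.079),'rear bottom edge (+5)',T((278,50.6),.018)+5)
print(get_obs()['time_s'])
E
```

```text
line 122.83 122.94 top 127.15 117.81 rear bottom edge (+5) 122.58
10.2
```

```bash
python3 -c "
from h import *
print(hand_in())"
```

```text
the job is handed in; nothing more can be done
None
```

The stop is on the scribed line with its clamp lever fully tight, and I've handed the job in at about 10 s of the 51 s allowed.

- **Sliding the stop:** I pinched the upright plate and slid it about 31 mm. That went roughly 1.3 mm too far, so I moved it back before releasing.
- **Turning the lever:** I gripped the knob and turned it clockwise about 78° until it came up against its stop. Two further pushes hardly moved it, and the wrist force rose to about 23 N. I then let go and moved clear.

**Last checks (wrist camera):**
- **Plate:** its centre is about 0.4 mm from the line, and only the line's ends show beside the foot.
- **Lever:** it points away from the plate and is parallel to the slots within about 1°. My pixel reading was slightly rough: it gave a lever length of 61 mm instead of 65 mm.
- **Neighbouring fixture:** the arm never went near the one with the two pins. I did not measure its position again at the end.

No check failed.

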